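Wedge the rocking gauge stand and test it

ROBOT

A 6-joint arm with a two-finger parallel gripper is mounted at the origin on a cart in front of the work surface, level with it; the furniture and walls round the work are solid. World frame = base frame: x ahead of the robot, y to its left, z up, the work surface at z = 0. Lengths are in m, angles in degrees, forces in N, time in s.
With the tool pointing down it reaches from about 0.25 to 0.725 m from the base axis. Payload 9.7 kg.
Tool frame: the origin (TCP) lies between the finger pads; the fingertips stand 17 mm ahead of it and the grasp point (between the pads) lies 2 mm behind it; z points along the fingers, y is the direction in which the jaws open and shut (so a half turn about z gives the same grasp; the last joint's range is limited). The gripper opens to 85 mm and grips with 20 to 120 N. Pads are 22 mm wide; open, the fingers measure 114 mm over their backs; the gripper's body (76 mm by 85 mm) begins 54 mm behind the grasp point. The pads swing forward as they close: fully open they stand 13 mm farther back than shut.
Start: joints at [76.948, 4.979, 10.078, 95.1, 0, 90], TCP at [0.124, 0.536, 0.248] pointing down, gripper open.
Joint ranges: [-179.16, 179.16], [-48.56, 103.87], [-65.8, 70.77], [-126.05, 130.52], [-82.76, 87.17], [-180, 180]. Speed limits (degrees/s): [127.2, 127.2, 147.25, 180, 180, 180].

INTERFACE

Orientations are given as [roll, pitch, yaw] about the fixed x, y, z axes, in that order (R = Rz(yaw) Ry(pitch) Rx(roll)).
In Python, from workcell import monitor, cams, order gives the robot as it stands. The module is installed in compiled form; this text tells all that it offers.
- The arm moves only by the shell command python3 -m handwheel 'ROWS' [OPENING] [FORCE]. ROWS is JSON, a list of rows, each a list of 6 numbers: the shift along the tool's x, y, z in m, then the turn, a rotation vector about the tool's x, y, z in degrees. In form: [[tx, ty, tz, wx, wy, wz], ...]. A call has exactly 8 rows; each row shifts and turns the commanded pose from where the row before left it, along the tool's axes as they then stand; what a row does not reach is not made up. A row lasts 1/12 s, in which the tool goes at most 41.7 mm and 7.16 degrees, less where a joint would pass 70% of its speed; a pose out of reach is approached as far as the arm can. A call is refused whole if a number of a shift passes 0.0417 or a number of a turn 7.16, either way. A call with a gripper value outside its range is refused whole. OPENING is the opening, from -1 (shut) to 1 (fully open), set as the call begins (- or left out, the last holds). The fingers move at their own pace and stop on an object; FORCE is the grip in N (left out, the last holds). Time passes only in rows, so rows that do not move let the fingers close, or fill a call up. It gives the time, the measured TCP pose, the force and the opening at its end, in the units of the state.
- monitor.get_obs(): the state, without advancing time (a new reading comes with each control period).
- cams.camera(name): name is "scene" or "top"; returns a dict with "img" (480x640x3 uint8, red, green, blue), "depth" (480x640 float32, m along the optical axis (not along the pixel's ray), 0 where there is no reading), "fx", "fy", "cx", "cy" (pixels), "rvec" (rotation vector, rad) and "tvec" (3), from world to camera coordinates, as OpenCV has them. Camera axes: x right, y down, z forward; pixel columns grow to the right and rows downward; lengths in m; the calibration is good to about 2 mm. A picture is of the moment at which its call begins.
- order.job_done(): hands the job in, once; it reports no verdict.
The state is a dict: "time": time; "q": joint angles; "qd": joint speeds; "joint_efforts": joint torques, N m; "ee_pos": TCP position; "tcp_rot": TCP orientation; "wrist_force": force on the tool from outside, world axes, zero at the start; "torque": the same for the moment, N m; "opening": finger opening in m.
Only numpy, scipy, OpenCV 4.12 (cv2) and the standard library are available. Lean on these libraries where they do the work, as an engineer would, in place of code of your own. Each camera call takes 0.05 s, during which the arm holds its last target. There are 200 camera calls.

TASK

The gauge stand rocks because one of its four feet has lost its rubber pad: push the loose wooden wedge, thin end first, under that bare foot until it is snug and carries load, leaving the plate level and the stand where it is. Then press down on the plate's corner disc above that foot to test that it no longer rocks, and move clear. Use the fingertips only: pick nothing up, and leave the cup and the jar alone.

Things in the scene. Friction and masses are not known exactly. Their poses are not given: they have to be found in the camera images.
- stand: Loose gauge stand, 3.5 kg: dark steel plate 240 (its x) x 200 (y) x 12 mm, top 57 mm above the bench, on four legs 20 mm thick at x = +-90, y = +-70 mm. Three end in rubber pads 28 mm wide, 8 mm thick; the leg at x = -90, y = -70 is bare and hangs 8 mm clear: 6 N on its corner tips the plate about 4 degrees. Opposite corner: column with dial gauge, to 125 mm up. Origin: on the bench under the plate centre.
- bare_foot (a point): Centre of the flat lower end (20 mm across) of the leg without a pad, 8 mm above the bench.
- corner_boss: Steel disc 24 mm across and 4 mm high, fixed on the plate's top over the bare leg, the place to press; its top is 61 mm above the bench. Origin: centre of its underside.
- wedge: Loose light wooden wedge, 90 g, flat below, 90 mm long (its x), 52 mm wide (y): 2 mm high at the thin end (+x), rising evenly to 15 mm at the upright back face (-x). Origin: centre of its underside, z up. Starts 20 to 65 mm short of the bare foot, pointing roughly at it. Snug when the foot centre is about 12 mm ahead of its origin; the push then rises by 5 N or more; 20 N may lift or shove the stand.
- steel_cup: Open dark steel cup, 66 mm across, 38 mm high, a bystander; origin: centre of its underside.
- frit_jar: Jar with a dark lid, 60 mm across, 90 mm high, a bystander; origin: centre of its underside.
Not all that is in view belongs to the job. Several things look just like the wedge: the one meant starts farthest to the robot's right.

How it is judged:
By the outcome, as a careful person would: the job done as asked, in the order asked, and still so for the second after the job is handed in, with the robot touching nothing.
It also fails if it takes over 45 s, if anything falls off the work surface, if the arm or the gripper's body presses on something with over 40 N, if the wrist force passes 120 N, or if a joint passes its speed limit or range.

## Working session

There is one attempt and no reset: what is moved stays moved. The work goes in short steps, Python scripts to look and compute and a shell command to move; the robot and the scene stay as the last step left them, time stands still between calls to the robot, and variables do not carry over. Pictures are saved under pics/ and viewed, about 8 in all and at most 12, crops included, and the job is handed in when it is done.

```bash
mkdir -p pics; cat > h.py <<'E'
import numpy as np, cv2
from workcell import monitor, cams, order
def cam(n):
    c=cams.camera(n); c['R']=cv2.Rodrigues(np.array(c['rvec'],float))[0]; c['t']=np.array(c['tvec'],float).ravel(); return c
def ray(c,u,v,z):
    d=c['R'].T@np.array([(u-c['cx'])/c['fx'],(v-c['cy'])/c['fy'],1]); o=-c['R'].T@c['t']
    return o+d*(z-o[2])/d[2]
def proj(c,p):
    q=c['R']@np.array(p,float)+c['t']; return np.array([c['fx']*q[0]/q[2]+c['cx'],c['fy']*q[1]/q[2]+c['cy']])
def cloud(c):
    v,u=np.mgrid[:480,:640]; d=c['depth']
    P=np.stack([(u-c['cx'])/c['fx']*d,(v-c['cy'])/c['fy']*d,d],-1)
    return (P-c['t'])@c['R']
def save(c,name): cv2.imwrite('pics/'+name,c['img'][...,::-1])
E
python3 - <<'E'
from h import *
for n in('scene','top'):
    c=cam(n); save(c,n+'0.png'); np.savez('/tmp/'+n,**c)
    print(n,-c['R'].T@c['t'],c['R'][2],c['fx'])
print(monitor.get_obs())
E
```

```text
scene [ 0.01575519 -0.31777013  0.7322854 ] [ 0.63507315  0.28945245 -0.71616993] 497.2882754054979
top [ 0.42841772 -0.05083953  1.10000871] [ 0.12168644  0.01700993 -0.99242283] 484.5741126747728
{'time': 0.1, 'q': array([ 7.69463661e+01,  5.00957338e+00,  1.00389570e+01,  9.50995353e+01,
       -4.70491507e-04,  8.99999404e+01]), 'qd': array([ 0.01985943, -0.11856497,  0.10117122,  0.04516373,  0.00835849,
        0.06793082]), 'joint_efforts': array([-9.73892347e-04, -5.21559083e+01,  4.65654659e+01,  1.60674308e-02,
       -4.90497882e-05, -5.17132747e-06]), 'ee_pos': array([0.1241855 , 0.53560875, 0.24763803]), 'tcp_rot': array([-1.79929848e+02,  4.70418136e-04,  1.66946426e+02]), 'wrist_force': array([ 0.46514217, -0.36114933,  0.30907547]), 'torque': array([-0.04713836,  0.01428339, -0.02513892]), 'opening': 0.08522244285460034}
```

View pics/scene0.png

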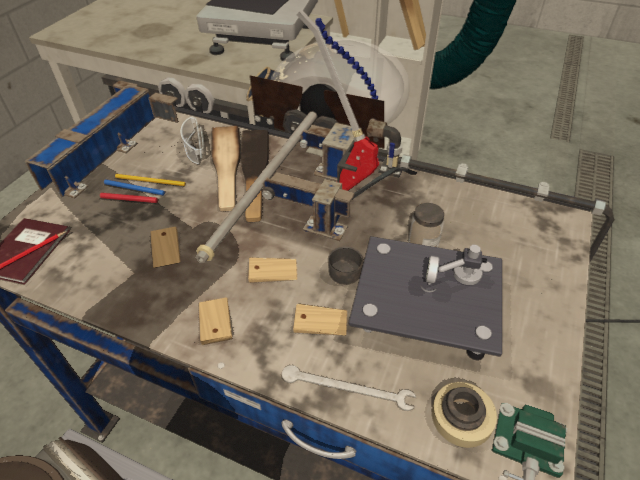

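View pics/top0.png

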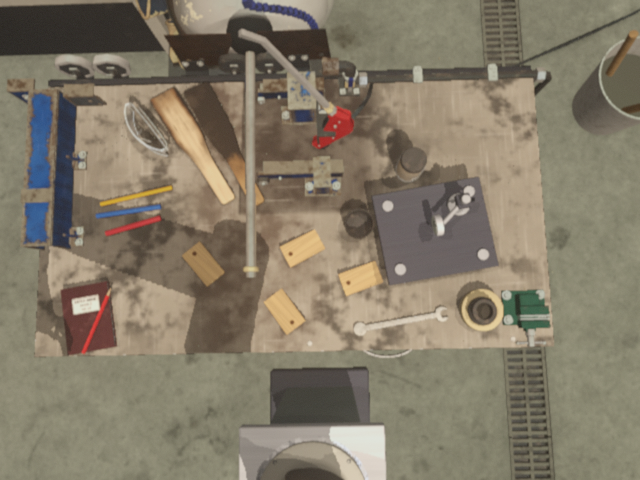

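Both views show four wedge lookalikes. Their top-view pixels are (360,279), (302,248), (284,311) and (203,264). The one farthest right is (360,279), beside the plate disc at (400,270), diagonally opposite the gauge column at (467,195). The cup is at (358,222) and the jar at (410,162). Next: measure, and crop close on that choice.

```bash
python3 - <<'E'
from h import *
L=lambda n:dict(np.load('/tmp/'+n+'.npz'))
for n,b,db in(('top',(325,250,395,305),[(387,207),(483,254),(400,270),(467,195)]),('scene',(285,295,360,345),[(370,310),(483,332),(382,249)])):
    c=L(n); P=cloud(c); img=c['img']
    hsv=cv2.cvtColor(img,cv2.COLOR_RGB2HSV)
    x0,y0,x1,y1=b
    m=np.zeros((480,640),np.uint8); m[y0:y1,x0:x1]=(((hsv[...,0]>8)&(hsv[...,0]<28)&(hsv[...,1]>90)&(hsv[...,2]>110))[y0:y1,x0:x1])*255
    m=cv2.morphologyEx(m,cv2.MORPH_CLOSE,np.ones((3,3)))
    k=max(cv2.findContours(m,0,2)[0],key=cv2.contourArea)
    r=cv2.minAreaRect(k); bp=cv2.boxPoints(r); print(n,'rect',r)
    for u,v in bp:
        print(' corner px',(u,v),'z2',ray(c,u,v,.002).round(4)[:2],'z15',ray(c,u,v,.015).round(4)[:2])
    mm=cv2.erode(m,np.ones((3,3)))>0; Q=P[mm]; A=np.c_[Q[:,:2],np.ones(len(Q))]; s=np.linalg.lstsq(A,Q[:,2],rcond=None)[0]
    print(' plane',s.round(3),'up-dir deg',np.degrees(np.arctan2(s[1],s[0])),'slope',np.hypot(*s[:2]),Q.mean(0))
    for u,v in db:
        w=11; g=img[v-w:v+w+1,u-w:u+w+1].astype(int); mk=g.mean(2)>125
        lab=cv2.connectedComponentsWithStats(mk.astype(np.uint8))
        i=1+np.argmax(lab[2][1:,4]); cc=lab[3][i]+[u-w,v-w]
        print(' disc',cc.round(1),lab[2][i][4],ray(c,*cc,.061).round(4)[:2])
    # dark plate
    pl=(abs(P[...,2]-.057)<.008)&(hsv[...,2]<110); pl[:, :345]=0; pl=cv2.morphologyEx(pl.astype(np.uint8),cv2.MORPH_OPEN,np.ones((5,5)))
    k2=max(cv2.findContours(pl,0,2)[0],key=cv2.contourArea); r2=cv2.minAreaRect(k2)
    if n=='top':
        for u,v in cv2.boxPoints(r2): print(' plate',ray(c,u,v,.057).round(4)[:2])
    print(' cup', ray(c,*((358,222) if n=='top' else (346,260)),.038)[:2])
    cv2.imwrite('/tmp/%s.png'%n,cv2.resize(img[y0-15:y1+10,x0-10:x1+45,::-1],None,fx=5,fy=5,interpolation=2))
a,b=[cv2.imread('/tmp/%s.png'%n) for n in('top','scene')]
w=min(a.shape[1],b.shape[1]); o=np.vstack([a[:300,:w],b[:300,:w]]); cv2.imwrite('pics/crop1.png',o); print(o.shape)
E
```

```text
top rect ((360.3065490722656, 277.8430480957031), (24.520065307617188, 40.838294982910156), 70.01689147949219)
 corner px (np.float32(336.92697), np.float32(273.29922)) z2 [ 0.4815 -0.065 ] z15 [ 0.4809 -0.0648]
 corner px (np.float32(375.30655), np.float32(259.34305)) z2 [ 0.5111 -0.1527] z15 [ 0.5102 -0.1515]
 corner px (np.float32(383.68613), np.float32(282.38687)) z2 [ 0.4587 -0.1697] z15 [ 0.4584 -0.1683]
 corner px (np.float32(345.30655), np.float32(296.34305)) z2 [ 0.4294 -0.0825] z15 [ 0.4294 -0.0821]
 plane [-0.529  0.458  0.315] up-dir deg 139.0828539438528 slope 0.6994894680099187 [ 0.46989046 -0.11642402  0.01347224]
 disc [387.5 205.6] 112 [ 0.623  -0.1777]
 disc [483.1 254.2] 114 [ 0.5124 -0.3775]
 disc [400.1 269.2] 114 [ 0.4844 -0.1994]
 disc [467.9 194. ] 169 [ 0.6442 -0.3528]
 plate [ 0.6489 -0.152 ]
 plate [ 0.6864 -0.3823]
 plate [ 0.496  -0.4051]
 plate [ 0.4594 -0.1798]
 cup [ 0.59211363 -0.11406717]
scene rect ((320.1726379394531, 319.4115295410156), (53.34823989868164, 28.60317039489746), 3.814074993133545)
 corner px (np.float32(292.60626), np.float32(331.9071)) z2 [ 0.431  -0.0797] z15 [ 0.4236 -0.0839]
 corner px (np.float32(294.5089), np.float32(303.3673)) z2 [ 0.4869 -0.0571] z15 [ 0.4785 -0.0618]
 corner px (np.float32(347.739), np.float32(306.91595)) z2 [ 0.5164 -0.1485] z15 [ 0.5075 -0.1515]
 corner px (np.float32(345.83636), np.float32(335.45575)) z2 [ 0.4596 -0.1666] z15 [ 0.4517 -0.1693]
 plane [-1.095 -0.319  0.485] up-dir deg -163.7583096232882 slope 1.1409507535066492 [ 0.46532404 -0.11577062  0.01179846]
 disc [369.6 309.5] 138 [ 0.4849 -0.1969]
 disc [483.2 332. ] 156 [ 0.5126 -0.3751]
 disc [383.1 248. ] 104 [ 0.6235 -0.1751]
 cup [ 0.58952359 -0.11625242]
(600, 625, 3)
```

View pics/crop1.png

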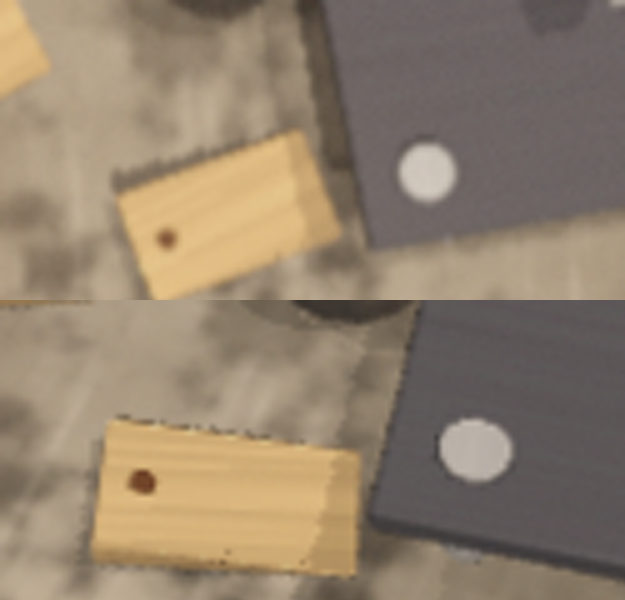

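The crop shows the chosen wedge: hole and thick end on the left (top crop 165,238), thin end on the right, pointing at the plate corner with its disc at (428,172). One thing is left to check before moving: the height of the rod that crosses the path.

```bash
python3 - <<'E'
from h import *
for n,l in(('top',[(250,265),(250,240),(250,180),(250,120),(250,80),(300,70)]),('scene',[(206,250),(220,232),(250,195),(300,128)])):
    c=dict(np.load('/tmp/'+n+'.npz'));P=cloud(c)
    for u,v in l: print(n,u,v,P[v,u].round(3))
c=dict(np.load('/tmp/top.npz'));P=cloud(c)
# tall things in the working area
for nm,s in(('arm-path',(P[...,0]>.1)&(P[...,0]<.56)&(abs(P[...,1])<.6)&(P[...,2]>.07)),):
    Q=P[s]; 
    for y in np.arange(-.6,.6,.1):
        q=Q[(Q[:,1]>=y)&(Q[:,1]<y+.1)]
        if len(q): print(round(y,1),len(q),'x',q[:,0].min().round(2),q[:,0].max().round(2),'zmax',q[:,2].max().round(3))
# rod end by two views
a=c; b=dict(np.load('/tmp/scene.npz'))
M=lambda c:np.diag([c['fx'],c['fy'],1])@np.c_[c['R'],c['t']]+np.outer([c['cx'],c['cy'],0],np.r_[c['R'][2],c['t'][2]])
for pa,pb in(((250.,270.),(205.,253.)),((360.3,277.8),(320.2,319.4))):
    X=cv2.triangulatePoints(M(a),M(b),np.array(pa)[:,None],np.array(pb)[:,None]); print('tri',(X[:3]/X[3]).ravel())
E
```

```text
top 250 265 [0.501 0.122 0.064]
top 250 240 [0.554 0.121 0.067]
top 250 180 [0.686 0.121 0.067]
top 250 120 [0.823 0.12  0.067]
top 250 80 [0.915 0.12  0.068]
top 300 70 [ 0.987  0.013 -0.037]
scene 206 250 [0.489 0.117 0.07 ]
scene 220 232 [0.543 0.121 0.064]
scene 250 195 [0.657 0.119 0.065]
scene 300 128 [0.907 0.122 0.069]
-0.6 3 x 0.4 0.4 zmax 0.072
-0.5 102 x 0.36 0.4 zmax 0.073
-0.3 43 x 0.55 0.56 zmax 0.12
-0.1 1444 x 0.1 0.43 zmax 1.1
-0.0 256 x 0.1 0.11 zmax 0.193
0.1 43 x 0.49 0.55 zmax 0.075
0.5 118 x 0.55 0.56 zmax 0.089
tri [0.49023443 0.12267771 0.05824377]
tri [ 0.46941364 -0.11612314  0.008433  ]
```

```bash
python3 -m handwheel '[[-0.024,-0.027,0,0,0,7.1],[-0.027,-0.024,0,0,0,7.1],[-0.030,-0.020,0,0,0,7.1],[-0.032,-0.016,0,0,0,7.1],[-0.034,-0.012,0,0,0,7.1],[-0.035,-0.008,0,0,0,7.1],[-0.036,-0.003,0,0,0,7.1],[-0.036,0.001,0,0,0,7.1]]' -0.4
```

```text
time: 0.77
ee_pos: [0.2637, 0.2818, 0.2481]
tcp_rot: [-180.0, 0.0, 109.8]
wrist_force: [-0.3, 0.5, 0.2]
opening: 0.0257
```

```bash
python3 -m handwheel '[[-0.037,0.006,0.010,0,0,0],[-0.037,0.006,0.010,0,0,0],[-0.037,0.006,0.010,0,0,0],[-0.037,0.006,0.010,0,0,0],[-0.037,0.006,0.010,0,0,0],[-0.037,0.006,0.010,0,0,0],[-0.037,0.006,0.010,0,0,0],[-0.037,0.006,0.010,0,0,0]]'; python3 -m handwheel '[[-0.036,0.005,0.01,0,0,0],[-0.036,0.004,0.015,0,0,0],[0,0,0.02,0,0,0],[0,0,0.02,0,0,0],[0,0,0.02,0,0,0],[0,0,0.01,0,0,0],[0,0,0,0,0,0],[0,0,0,0,0,0]]'
```

```text
time: 1.43
ee_pos: [0.4107, 0.0201, 0.1677]
tcp_rot: [180.0, 0.0, 110.1]
wrist_force: [0.5, 1.3, 0.3]
opening: 0.0257
time: 2.1
ee_pos: [0.4435, -0.0423, 0.0735]
tcp_rot: [-180.0, -0.0, 110.2]
wrist_force: [-0.1, 0.3, 1.2]
opening: 0.0253
```

```bash
python3 -m handwheel '[[0,0,0.01,0,0,0],[0,0,0.01,0,0,0],[0,0,0.01,0,0,0],[0,0,0.01,0,0,0],[0,0,0.008,0,0,0],[0,0,0.003,0,0,0],[0,0,0,0,0,0],[0,0,0,0,0,0]]'; python3 - <<'E'
from h import *
a=cam('scene'); cv2.imwrite('pics/c2.png',cv2.resize(a['img'][200:380,240:480,::-1],None,fx=3,fy=3))
E
```

```text
time: 2.77
ee_pos: [0.4436, -0.0424, 0.0223]
tcp_rot: [-180.0, -0.0, 110.1]
wrist_force: [-0.0, -0.2, 0.3]
opening: 0.0254
```

View pics/c2.png

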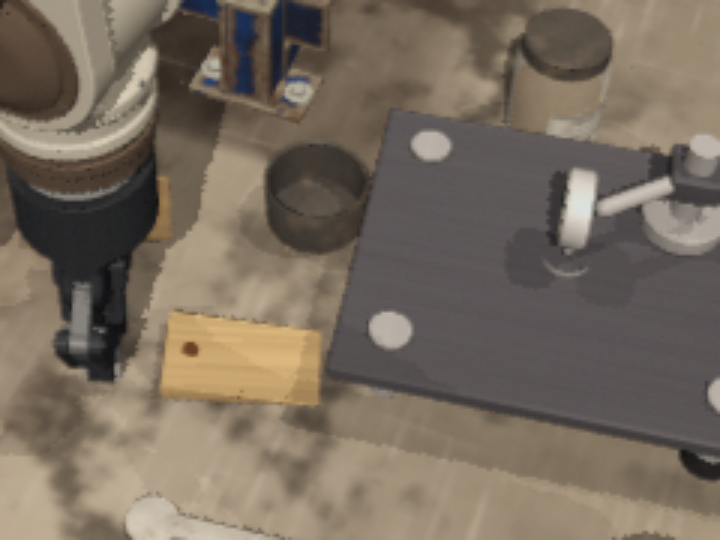

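The fingertips are down behind the wedge's thick end (crop 100,375). The wedge is at (240,360), pointing at the plate corner. I turn to aim at the foot and push.

```bash
python3 -m handwheel '[[0,0.0016,0,0,0,3],[0,0,0,0,0,3],[-0.004,0,0,0,0,0],[-0.005,0,0,0,0,0],[-0.005,0,0,0,0,0],[-0.005,0,0,0,0,0],[-0.004,0,0,0,0,0],[0,0,0,0,0,0]]';python3 -m handwheel '[[-0.004,0,0,0,0,0],[-0.004,0,0,0,0,0],[-0.004,0,0,0,0,0],[-0.004,0,0,0,0,0],[-0.004,0,0,0,0,0],[-0.003,0,0,0,0,0],[-0.002,0,0,0,0,0],[0,0,0,0,0,0]]'; python3 - <<'E'
from h import *
a=cam('scene');b=cam('top'); np.savez('/tmp/scene',**a);np.savez('/tmp/top',**b)
cv2.imwrite('pics/c3.png',np.vstack([cv2.resize(a['img'][240:360,240:440,::-1],None,fx=3,fy=3),cv2.resize(b['img'][220:300,315:448,::-1],(600,240))]))
E
```

```text
time: 3.48
ee_pos: [0.451, -0.065, 0.0223]
tcp_rot: [180.0, 0.0, 104.1]
wrist_force: [-0.3, 0.4, 0.6]
opening: 0.0257
time: 4.15
ee_pos: [0.457, -0.0888, 0.0223]
tcp_rot: [-180.0, 0.0, 104.1]
wrist_force: [0.1, 0.2, -0.4]
opening: 0.0255
```

View pics/c3.png

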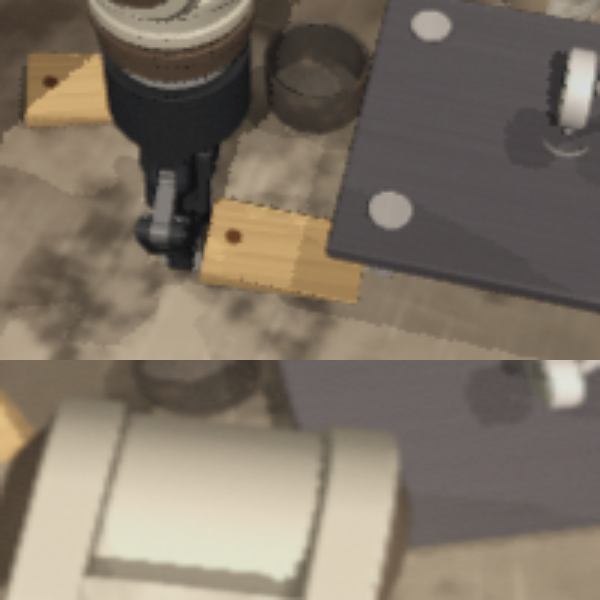

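The wedge turned with the tool and its tip is under the plate edge: thin near corner at crop (358,300), back corners at (205,283) and (217,200). The arm hides it in the top view. I'll measure its heading.

```bash
python3 - <<'E'
from h import *
c=dict(np.load('/tmp/scene.npz'))
hsv=cv2.cvtColor(c['img'],cv2.COLOR_RGB2HSV)
m=np.zeros((480,640),np.uint8);s=np.s_[300:346,303:368]
m[s]=((hsv[...,0]>8)&(hsv[...,0]<28)&(hsv[...,1]>90)&(hsv[...,2]>110))[s]*255
k=max(cv2.findContours(m,0,2)[0],key=cv2.contourArea)
ap=cv2.approxPolyDP(k,2.5,True)[:,0]
for p in ap: print(p,ray(c,*p.astype(float),.002)[:2].round(4),ray(c,*p.astype(float),.015)[:2].round(4))
# lower edge of the wedge, near side: lowest mask row per column, cast on bench
cols=[(u,np.where(m[:,u])[0].max()) for u in range(315,356)]
B=np.array([ray(c,u,v+.5,0)[:2] for u,v in cols]); l=cv2.fitLine(B.astype(np.float32),cv2.DIST_HUBER,0,.01,.01).ravel(); print('near edge',l,np.degrees(np.arctan2(l[1],l[0])))
foot=np.array([.4846,-.198]); d=l[:2]*np.sign(-l[1]); n=np.array([-d[1],d[0]]); print('foot left of near edge',(foot-l[2:])@n)
E
```

```text
[311 307] [ 0.491  -0.0878] [ 0.4825 -0.0919]
[308 334] [ 0.4373 -0.1058] [ 0.4298 -0.1096]
[359 339] [ 0.4616 -0.1897] [ 0.4537 -0.192 ]
[360 328] [ 0.483  -0.1838] [ 0.4747 -0.1862]
[348 324] [ 0.4827 -0.1618] [ 0.4744 -0.1646]
[349 313] [ 0.505  -0.1552] [ 0.4963 -0.1581]
near edge [ 0.23771903 -0.971334    0.44937703 -0.15075849] -76.24804
foot left of near edge 0.022983061624330354
```

```bash
python3 -m handwheel '[[-0.005,0,0,0,0,0],[-0.005,0,0,0,0,0],[-0.005,0,0,0,0,0],[-0.005,0,0,0,0,0],[-0.005,0,0,0,0,0],[-0.005,0,0,0,0,0],[-0.005,0,0,0,0,0],[-0.001,0,0,0,0,0]]'; python3 -m handwheel '[[-0.001,0,0,0,0,0],[-0.001,0,0,0,0,0],[-0.001,0,0,0,0,0],[0,0,0,0,0,0],[0,0,0,0,0,0],[0,0,0,0,0,0],[0,0,0,0,0,0],[0,0,0,0,0,0]]'
```

```text
time: 4.92
ee_pos: [0.4659, -0.1241, 0.0223]
tcp_rot: [180.0, 0.0, 104.1]
wrist_force: [-0.7, 0.2, 0.8]
opening: 0.0256
time: 5.58
ee_pos: [0.4664, -0.1262, 0.0223]
tcp_rot: [180.0, 0.0, 104.2]
wrist_force: [-0.9, 0.5, -0.1]
opening: 0.0255
```

```bash
python3 -m handwheel '[[-0.0005,0,0,0,0,0],[-0.0005,0,0,0,0,0],[-0.0005,0,0,0,0,0],[-0.0005,0,0,0,0,0],[0,0,0,0,0,0],[0,0,0,0,0,0],[0,0,0,0,0,0],[0,0,0,0,0,0]]'; python3 -m handwheel '[[-0.0005,0,0,0,0,0],[-0.0005,0,0,0,0,0],[-0.0005,0,0,0,0,0],[0,0,0,0,0,0],[0,0,0,0,0,0],[0,0,0,0,0,0],[0,0,0,0,0,0],[0,0,0,0,0,0]]'
```

```text
time: 6.25
ee_pos: [0.4669, -0.1282, 0.0223]
tcp_rot: [-180.0, 0.0, 104.1]
wrist_force: [0.1, 0.1, -0.8]
opening: 0.0258
time: 6.92
ee_pos: [0.4673, -0.1296, 0.0223]
tcp_rot: [-180.0, 0.0, 104.1]
wrist_force: [0.6, -0.6, 0.5]
opening: 0.0256
```

```bash
python3 -m handwheel '[[-0.0005,0,0,0,0,0],[-0.0005,0,0,0,0,0],[0,0,0,0,0,0],[0,0,0,0,0,0],[0,0,0,0,0,0],[0,0,0,0,0,0],[0,0,0,0,0,0],[0,0,0,0,0,0]]'; python3 -m handwheel '[[-0.0005,0,0,0,0,0],[-0.0005,0,0,0,0,0],[0,0,0,0,0,0],[0,0,0,0,0,0],[0,0,0,0,0,0],[0,0,0,0,0,0],[0,0,0,0,0,0],[0,0,0,0,0,0]]'
```

```text
time: 7.58
ee_pos: [0.4675, -0.1306, 0.0223]
tcp_rot: [-180.0, 0.0, 104.1]
wrist_force: [-0.4, 0.0, -1.0]
opening: 0.0257
time: 8.25
ee_pos: [0.4678, -0.1316, 0.0223]
tcp_rot: [180.0, 0.0, 104.1]
wrist_force: [-0.2, 0.1, -0.1]
opening: 0.0259
```

```bash
for i in 1; do :; done; python3 -m handwheel '[[-0.0005,0,0,0,0,0],[-0.0005,0,0,0,0,0],[0,0,0,0,0,0],[0,0,0,0,0,0],[0,0,0,0,0,0],[0,0,0,0,0,0],[0,0,0,0,0,0],[0,0,0,0,0,0]]'; python3 -m handwheel '[[0,0,0,0,0,0],[0,0,0,0,0,0],[0,0,0,0,0,0],[0,0,0,0,0,0],[-0.0003,0,0,0,0,0],[-0.0003,0,0,0,0,0],[-0.0003,0,0,0,0,0],[-0.0003,0,0,0,0,0]]'
```

```text
time: 8.92
ee_pos: [0.468, -0.1324, 0.0223]
tcp_rot: [-180.0, -0.0, 104.2]
wrist_force: [-0.9, 1.7, -0.2]
opening: 0.0255
time: 9.58
ee_pos: [0.4682, -0.1334, 0.0223]
tcp_rot: [-180.0, -0.0, 104.2]
wrist_force: [-2.5, 6.1, 1.1]
opening: 0.0255
```

The push force has risen. One more small step.

```bash
python3 -m handwheel '[[0,0,0,0,0,0],[0,0,0,0,0,0],[0,0,0,0,0,0],[-0.0002,0,0,0,0,0],[0,0,0,0,0,0],[0,0,0,0,0,0],[0,0,0,0,0,0],[0,0,0,0,0,0]]'
```

```text
time: 10.25
ee_pos: [0.4682, -0.1335, 0.0222]
tcp_rot: [-180.0, -0.1, 104.2]
wrist_force: [-0.8, 5.3, 2.7]
opening: 0.0255
```

```bash
python3 -m handwheel '[[-0.0003,0,0,0,0,0],[-0.0002,0,0,0,0,0],[0,0,0,0,0,0],[0,0,0,0,0,0],[0,0,0,0,0,0],[0,0,0,0,0,0],[0,0,0,0,0,0],[0,0,0,0,0,0]]'
```

```text
time: 10.92
ee_pos: [0.4683, -0.1338, 0.0223]
tcp_rot: [180.0, -0.1, 104.2]
wrist_force: [-1.4, 6.9, 2.5]
opening: 0.0255
```

```bash
python3 -m handwheel '[[-0.0003,0,0,0,0,0],[-0.0003,0,0,0,0,0],[0,0,0,0,0,0],[0,0,0,0,0,0],[0,0,0,0,0,0],[0,0,0,0,0,0],[0,0,0,0,0,0],[0,0,0,0,0,0]]'
```

```text
time: 11.58
ee_pos: [0.4684, -0.1341, 0.0223]
tcp_rot: [180.0, -0.1, 104.2]
wrist_force: [-2.1, 9.0, 2.1]
opening: 0.0257
```

Snug at about 9 N. I back off, raise the tool, shut the fingers and look.

```bash
python3 -m handwheel '[[0.003,0,0,0,0,0],[0.008,0,0,0,0,0],[0.012,0,0,0,0,0],[0.012,0,0,0,0,0],[0.0,0,-0.02,0,0,0],[0,0,-0.03,0,0,0],[0,0,-0.03,0,0,0],[0,0,-0.03,0,0,0]]' ;  python3 -m handwheel '[[0.03,0,-0.02,0,0,0],[0.03,0,0,0,0,0],[0.03,0,0,0,0,0],[0.03,0,0,0,0,0],[0.0,0,0,0,0,0],[0,0,0,0,0,0],[0,0,0,0,0,0],[0,0,0,0,0,0]]' -1;python3 - <<'E'
from h import *
a=cam('scene');b=cam('top'); np.savez('/tmp/scene1',**a);np.savez('/tmp/top1',**b)
cv2.imwrite('pics/c4.png',np.vstack([cv2.resize(a['img'][240:360,290:490,::-1],None,fx=3,fy=3),cv2.resize(b['img'][220:300,335:468,::-1],(600,240))]))
for n,c,db in(('top',b,[(387,206),(483,254),(400,270)]),('scene',a,[(370,310),(483,332),(382,249)])):
    for u,v in db:
        w=11; g=c['img'][v-w:v+w+1,u-w:u+w+1].astype(int)
        lab=cv2.connectedComponentsWithStats((g.mean(2)>125).astype(np.uint8)); i=1+np.argmax(lab[2][1:,4]); cc=lab[3][i]+[u-w,v-w]
        print(n,cc.round(1),lab[2][i][4],ray(c,*cc,.061).round(4)[:2])
E
```

```text
time: 12.25
ee_pos: [0.4595, -0.0999, 0.1335]
tcp_rot: [-180.0, 0.0, 104.2]
wrist_force: [0.4, -0.4, -0.9]
opening: 0.0256
time: 12.92
ee_pos: [0.4308, 0.0151, 0.1523]
tcp_rot: [180.0, 0.0, 104.1]
wrist_force: [0.0, 0.5, -0.2]
opening: -0.0002
top [387.3 205.6] 105 [ 0.6229 -0.1773]
top [482.9 254.2] 109 [ 0.5124 -0.3772]
top [400.1 269.2] 109 [ 0.4844 -0.1993]
scene [369.6 309.5] 144 [ 0.4849 -0.197 ]
scene [483.3 331.9] 162 [ 0.5128 -0.3753]
scene [383.3 248. ] 114 [ 0.6235 -0.1754]
```

View pics/c4.png

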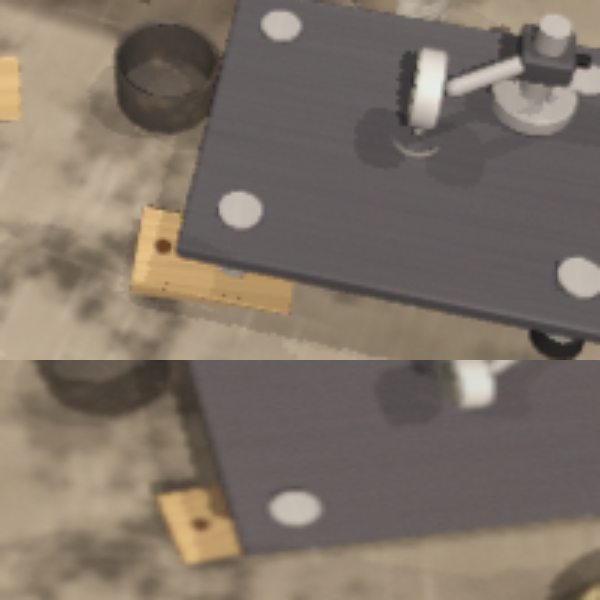

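The stand has not moved (discs within 0.5 mm) and the wedge sits under the bare foot, which shows at crop (230,270). Next, the press test on disc (240,210), with the fingers shut.

```bash
python3 -m handwheel '[[-0.025,0,0,0,0,0],[-0.034,0,0,0,0,0],[-0.035,0,0,0,0,0],[-0.035,0,0,0,0,0],[-0.035,0,0,0,0,0],[-0.035,0,0,0,0,0],[-0.020,0,0,0,0,0],[0,0,0,0,0,0]]';  python3 -m handwheel '[[0,0,0.015,0,0,0],[0,0,0.018,0,0,0],[0,0,0.018,0,0,0],[0,0,0.014,0,0,0],[0,0,0.004,0,0,0],[0,0,0,0,0,0],[0,0,0,0,0,0],[0,0,0,0,0,0]]'
```

```text
time: 13.68
ee_pos: [0.4844, -0.2012, 0.1515]
tcp_rot: [-180.0, 0.0, 103.9]
wrist_force: [1.0, 0.7, 0.2]
opening: 0.0001
time: 14.35
ee_pos: [0.4847, -0.1972, 0.0844]
tcp_rot: [179.9, 0.1, 104.1]
wrist_force: [0.3, 0.3, 0.1]
opening: -0.0
```

```bash
python3 -m handwheel '[[0,0,0.0015,0,0,0],[0,0,0.001,0,0,0],[0,0,0.001,0,0,0],[0,0,0.001,0,0,0],[0,0,0.0005,0,0,0],[0,0,0,0,0,0],[0,0,0,0,0,0],[0,0,0,0,0,0]]'
```

```text
time: 15.02
ee_pos: [0.4843, -0.197, 0.0783]
tcp_rot: [-180.0, 0.0, 104.1]
wrist_force: [-0.6, 0.6, 0.8]
opening: 0.0002
```

```bash
python3 -m handwheel '[[0,0,0.0005,0,0,0],[0,0,0.0005,0,0,0],[0,0,0.0005,0,0,0],[0,0,0,0,0,0],[0,0,0,0,0,0],[0,0,0,0,0,0],[0,0,0,0,0,0],[0,0,0,0,0,0]]'
```

```text
time: 15.68
ee_pos: [0.4844, -0.197, 0.078]
tcp_rot: [180.0, 0.0, 104.1]
wrist_force: [-3.5, 2.0, 9.8]
opening: 0.0
```

```bash
python3 -m handwheel '[[0,0,0.0004,0,0,0],[0,0,0.0004,0,0,0],[0,0,0,0,0,0],[0,0,0,0,0,0],[0,0,0,0,0,0],[0,0,0,0,0,0],[0,0,0,0,0,0],[0,0,0,0,0,0]]'
```

```text
time: 16.35
ee_pos: [0.4844, -0.197, 0.078]
tcp_rot: [179.9, 0.0, 104.1]
wrist_force: [-6.4, 3.4, 16.5]
opening: -0.0002
```

The disc holds at 16.5 N with no sink at all. I lift off and move clear.

```bash
python3 -m handwheel '[[0,0,-0.002,0,0,0],[0,0,-0.004,0,0,0],[0,0,-0.01,0,0,0],[0,0,-0.02,0,0,0],[0,0,-0.03,0,0,0],[0,0,-0.03,0,0,0],[0.02,0,-0.01,0,0,0],[0.03,0,0,0,0,0]]';  python3 -m handwheel '[[0.035,0,0,0,0,0],[0.035,0,0,0,0,0],[0.035,0,0,0,0,0],[0.035,0,0,0,0,0],[0.03,0,0,0,0,0],[0.015,0,0,0,0,0],[0,0,0,0,0,0],[0,0,0,0,0,0]]';python3 - <<'E'
from h import *
a=cam('scene');b=cam('top')
cv2.imwrite('pics/c5.png',np.vstack([cv2.resize(a['img'][240:360,290:490,::-1],None,fx=3,fy=3),cv2.resize(b['img'][220:300,335:468,::-1],(600,240))]))
for n,c,db in(('top',b,[(387,206),(483,254),(400,270)]),('scene',a,[(370,310),(483,332),(382,249)])):
    for u,v in db:
        w=11; g=c['img'][v-w:v+w+1,u-w:u+w+1].astype(int)
        lab=cv2.connectedComponentsWithStats((g.mean(2)>125).astype(np.uint8)); i=1+np.argmax(lab[2][1:,4]); cc=lab[3][i]+[u-w,v-w]
        print(n,cc.round(1),lab[2][i][4],ray(c,*cc,.061).round(4)[:2])
print(monitor.get_obs()['wrist_force'])
E
```

```text
time: 17.02
ee_pos: [0.4734, -0.1497, 0.1856]
tcp_rot: [179.8, 0.2, 104.0]
wrist_force: [0.2, 0.4, -0.7]
opening: 0.0001
time: 17.68
ee_pos: [0.4268, 0.0314, 0.1826]
tcp_rot: [180.0, 0.0, 104.3]
wrist_force: [-0.3, -0.0, -0.0]
opening: 0.0001
top [387.3 205.7] 105 [ 0.6228 -0.1774]
top [482.9 254.1] 108 [ 0.5125 -0.3772]
top [400.  269.1] 108 [ 0.4846 -0.1992]
scene [369.7 309.5] 146 [ 0.485  -0.1971]
scene [483.3 331.9] 162 [ 0.5128 -0.3753]
scene [383.3 248. ] 114 [ 0.6235 -0.1754]
[ 0.13742737 -0.05984632  0.26340803]
```

View pics/c5.png

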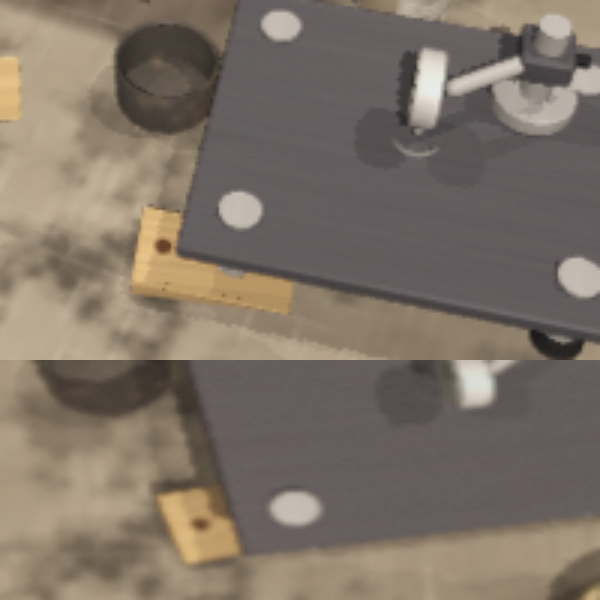

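Nothing changed after the press: the wedge's visible end is at crop (165,250), and the disc at (240,210) and the cup have not moved. Handing in.

```bash
python3 -c "
from workcell import order; print(order.job_done())"
```

```text
the job is handed in; nothing more can be done
None
```

The rightmost wedge is now snug under the bare foot, and the stand held firm when I pressed on the corner disc. I handed the job in at about 18 s of the 45 s allowed, with the arm clear and touching nothing.

- **Wedge:** I pushed it in thin end first with two fingertips. The push force rose from about 0–1 N to about 9 N, then I backed off.
- **Press test:** With the fingers shut, I pressed the disc above that foot to about 16.5 N. The fingertips stayed at the same height from 10 to 16.5 N, at the disc's stated 61 mm, where 6 N used to tip the plate.
- **Last pictures:** All three plate discs I measured were within about 0.5 mm of where they started, the wedge had not shifted after the press, and the cup stood where it was. The jar was outside the final crops, but the arm never went near it.
- **Disagreement:** The two cameras differed by about 2 mm on the disc positions, which is within their calibration. No check failed.

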